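Unlatch the lock core from the medicine drawer

ROBOT

A 7-joint arm with a two-finger parallel gripper is mounted at the origin on the work surface. World frame = base frame: x ahead of the robot, y to its left, z up, the work surface at z = 0. Lengths are in m, angles in rad, forces in N, time in s.
With the tool pointing down it reaches from about 0.4 to 0.85 m from the base axis. Payload 10.4 kg.
Tool frame: the origin (TCP) lies midway between the tips of the shut fingers; the grasp point (between the pads) lies 19 mm behind it; z points along the fingers, y is the line along which they close (so a half turn about z gives the same grasp; the last joint's range is limited). The gripper opens to 87 mm and grips with 3 to 60 N. Pads are 19 mm wide; open, the fingers measure 117 mm over their backs; the gripper's body (75 mm by 190 mm) begins 51 mm behind the grasp point.
Start: joints at [1.257, 0.332, -0.065, 1.46, 0.022, 1.35, -0.088], TCP at [0.179, -0.599, 0.223] pointing down, gripper open.
Joint ranges: [-2.6, 2.6], [-0.5, 2.12], [-1.47, 1.34], [0.16, 2.42], [-1.27, 4.41], [0.06, 2.06], [-2.6, 2.6]. Speed limits (rad/s): [2.22, 2.22, 2.79, 2.79, 3.14, 3.14, 3.14].

INTERFACE

Orientations are given as a unit quaternion [w, x, y, z].
In Python, from bench import env gives the robot as it stands.
- The arm moves only by the tool send_rows, never from a script. Its argument "series" is a list of rows, each a list of 7 numbers: the closure, from 0 (fully open) to 1 (shut), then the shift along the tool's x, y, z in cm, then the turn, a rotation vector about the tool's x, y, z in degrees. In form: [[fingers, tx, ty, tz, wx, wy, wz], ...]. A call has exactly 10 rows; each row shifts and turns the commanded pose from where the row before left it, along the tool's axes as they then stand; what a row does not reach is not made up. A row lasts 1/12 s, in which the tool goes at most 41.7 mm and 7.16 degrees, less where a joint would pass 70% of its speed; a pose out of reach is approached as far as the arm can. A call is refused whole if a number of a shift passes 4.17 or a number of a turn 7.16, either way. A call with a gripper value outside its range is refused whole. The fingers move at their own pace and stop on an object; "newtons" is the grip in N (left out, the last holds). Time passes only in rows, so rows that do not move let the fingers close, or fill a call up. It gives the time, the measured TCP pose, the force and the opening at its end, in the units of the state.
- env.state(): the state, without advancing time (a new reading comes with each control period).
- env.capture(name): name is "scene" or "top" or "wrist"; returns the picture (480x640x3 uint8, red, green, blue); there is no depth.
- env.camera_params(name): a dict with "mtx" (3x3 intrinsics, pixels), "dist" ([k1, k2, p1, p2, k3] as OpenCV has them; the pictures are not rectified), "rvec" (rotation vector, rad) and "tvec" (3), from world to camera coordinates, as OpenCV has them; the wrist camera has in their place "T_tool_cam" (4x4, takes a point from camera to tool coordinates, whose origin is the TCP and whose axes are the flange's). Camera axes: x right, y down, z forward; pixel columns grow to the right and rows downward; lengths in m; the calibration is good to about 2 mm. A picture is of the moment at which its call begins: read the wrist's pose just before it. camera_params takes no time and is no camera call.
- env.hand_in(): hands the job in, once; it reports no verdict.
The state is a dict: "time_s": time; "qpos": joint angles; "joint_vel": joint speeds; "joint_efforts": joint torques, N m; "ee_pos": TCP position; "tool_rot": TCP orientation; "contact_force": force on the tool from outside, world axes, zero at the start; "wrist_torque": the same for the moment, N m; "opening": finger opening in m.
Only numpy, scipy, OpenCV 4.12 (cv2) and the standard library are available. Lean on these libraries where they do the work, as an engineer would, in place of code of your own. Each camera call takes 0.05 s, during which the arm holds its last target. There are 200 camera calls.

TASK

Take the brass lock core out of the white drawer: push it down onto the hidden spring under it, keep it down while you turn it anticlockwise (seen from above) a sixth of a turn to its stop, lift it straight out, and stand it gently upright in the empty half of the nickel dressing tin. Also push the drawer's sprung, tilted lid plate down until it lies level. Leave the tin and everything else on the shelf standing where they are, and let go of everything at the end.

Things in the scene. Friction and masses are not known exactly. Their poses are not given: they have to be found in the camera images.
- drawer: White scratched steel lock drawer, fixed to the shelf, 150 (x) x 210 (y) mm. Origin: centre of its underside; x points from its front (dark finger pull) to its back, z up. At y < -25 mm is the lock housing, its deck 75 mm high, with the socket; at y > -25 mm a tray with 55 mm high walls under the tilting lid plate.
- socket (a point): Mouth centre of the bayonet socket on the housing deck, 75 mm above the shelf; axes as the drawer's. A 35 mm wide hole with two lug slots, 14 mm wide, along this point's x axis (green dots at their ends; red dots in the locked direction, 60 degrees clockwise seen from above). It lies at drawer x = -15 mm, y = -65 mm.
- plunger (a joint): Hidden spring plunger under the seated core, in m: 0 = up, 0.010 = bottomed; 6 N starts it, 11 N bottoms it. Teeth keep the core from turning until it is pushed down 5 mm (6 to 8 mm is sure). Held down it turns anticlockwise 60 degrees into line with the slots, a stop standing 4 degrees further on, and then lifts straight up.
- core_grip (a point): Point on the axis of the brass lock core (78 mm tall, about 0.3 kg), in its grip wing: 62 mm above its foot, 16 mm below its top; z up the axis. The wing is 40 mm long along this point's x axis, 14 mm thick along y, and stands 36 to 78 mm above the foot: pinch it across y. Seated, x points 60 degrees clockwise of the slots; when free to lift it lies along the slots.
- core: The same loose core, latched at first. Origin: centre of its flat foot, 28 mm across; axes as core_grip. A round body 32 mm across rises to 36 mm; two lugs, 8 mm wide, reach 25 mm from the axis along +x and -x, 20 to 25 mm above the foot. Seated, the foot is 32 mm below the deck, so the wing starts 4 mm above the deck.
- tilt_lid (a joint): Tilt of the white lid plate, in rad: 0 = level (its stop), positive = free edge up; starts at 0.3 to 0.55. A spring pushes it open but its stiff hinge holds it wherever it is left; pushing down near the free edge takes about 3 to 5 N.
- lid_press (a point): Centre of the bright push patch on the lid plate's upper face, 118 mm from the hinge. The plate is 138 x 124 x 4 mm, hinged on its far edge along the drawer's y axis, at drawer x = 70 mm, y = 40 mm, 56 mm above the shelf. Its top is 60 mm above the shelf when level. This point's x axis points from the free edge to the hinge.
- tin_free (a point): Middle of the inner floor (3 mm above the shelf) of the tin's empty half, 70 x 90 mm inside; axes as the tin's, x points to the occupied half.
- tin: Loose open nickel-plated dressing tin, 150 (x) x 96 (y) x 30 mm high, walls 3 mm, a cross wall in its middle; about 0.45 kg. Origin: centre of its underside. The half at negative x is empty, the other holds a pill box.
- antiseptic_mid (a point): Brown glass bottle with white cap, 56 mm across, 135 mm tall; point on its axis 50 mm up. It stands close to the tin's empty end. Leave alone.
- carton_mid (a point): Closed brown dressing carton with a green band, 130 x 90 x 55 mm; centre. Leave alone.
- jar_mid (a point): Cobalt blue glass jar, 62 mm across, 90 mm tall; centre. Leave alone.
- tube_mid (a point): Aluminium tablet tube with white cap, upright, 33 mm across, 104 mm tall; centre. Leave alone.
- medcup_mid (a point): Small steel medicine cup, 56 mm across, 55 mm tall; centre. Leave alone.
- thermometer_mid (a point): White plastic digital thermometer lying flat, 133 x 18 x 12 mm, long along y; centre. Leave alone.
- pillbox_mid (a point): Blue pill box, 40 x 60 x 24 mm, lying in the tin's other half; centre. Leave alone.
Mind the look-alikes: they are no part of the job. Of the things shaped like the core, the brass one is meant.

How it is judged:
By the outcome, as a careful person would: the job done as asked, in the order asked, and still so for the second after the job is handed in, with the robot touching nothing.
It also fails if it takes over 58 s, if anything falls off the work surface, if the arm or the gripper's body presses on something with over 40 N, if the wrist force passes 120 N, or if a joint passes its speed limit or range.

## Working session

There is one attempt and no reset: what is moved stays moved. The work goes in short steps, Python scripts to look and compute and a tool call to move; the robot and the scene stay as the last step left them, time stands still between calls to the robot, and variables do not carry over. Pictures are saved under pics/ and viewed, on a budget of 10 in all, crops included, one or two more only if the job needs it, and the job is handed in when it is done.

Besides the shell and the picture viewer there is one more tool, called after "Request:" as a command line: name --pt "numbers of a row" for each row, then --argument value for the rest. send_rows: Moves the arm, as the interface text tells. Its arguments: {"type":"object","properties":{"series":{"type":"array"},"newtons":{"type":"number"}},"required":["series"]}

```bash
ls; mkdir -p pics
python3 - <<'E'
from bench import env
import cv2,json
print(env.state())
for n in("scene","top","wrist"):
    im=env.capture(n);cv2.imwrite(f"pics/{n}0.png",im[:,:,::-1]);print(n,env.camera_params(n))
E
```

```text
pics
{'time_s': 0.0, 'qpos': array([ 1.25739692,  0.33285007, -0.06472804,  1.46095538,  0.02157365,
        1.34989905, -0.08851262]), 'joint_vel': array([-0.00100482, -0.00027279, -0.00045417, -0.00050722, -0.00100296,
        0.00162362, -0.00013393]), 'joint_efforts': array([-2.21615501e-04, -6.23252320e+01,  2.47326004e-02, -3.89892662e+01,
       -6.13116869e-02,  3.96941090e-02,  1.58159460e-04]), 'ee_pos': array([ 0.17910419, -0.5983752 ,  0.22176091]), 'tool_rot': array([-6.98806893e-04,  9.89445696e-01,  1.44902424e-01, -1.18577518e-04]), 'contact_force': array([-0.42839024,  0.58752847,  0.04384404]), 'wrist_torque': array([-0.01805198,  0.00788873, -0.02963673]), 'opening': 0.08704597424769919}
scene {'mtx': array([[498.70079023,   0.        , 311.87236369],
       [  0.        , 498.70079023, 243.64049329],
       [  0.        ,   0.        ,   1.        ]]), 'dist': array([-0.08364381,  0.        ,  0.        ,  0.        ,  0.        ]), 'rvec': array([ 2.25285611,  0.58640805, -0.2523775 ]), 'tvec': array([-0.50654767, -0.08704061,  1.19543794])}
top {'mtx': array([[5
[... 243 characters left out ...]
 2.10496464, -2.14393164,  0.18042327]), 'tvec': array([0.05262933, 0.57763452, 1.09317519])}
wrist {'mtx': array([[388.3469941 ,   0.        , 315.21214852],
       [  0.        , 388.3469941 , 235.70408331],
       [  0.        ,   0.        ,   1.        ]]), 'dist': array([-0.01614869,  0.        ,  0.        ,  0.        ,  0.        ]), 'T_tool_cam': array([[-4.50229365e-04, -9.59928915e-01, -2.80243243e-01,
         7.59195067e-02],
       [ 9.99999861e-01, -3.55175318e-04, -3.89969241e-04,
        -1.08363588e-03],
       [ 2.74807268e-04, -2.80243379e-01,  9.59928942e-01,
        -1.60777679e-01],
       [ 0.00000000e+00,  0.00000000e+00,  0.00000000e+00,
         1.00000000e+00]])}
```

View pics/top0.png

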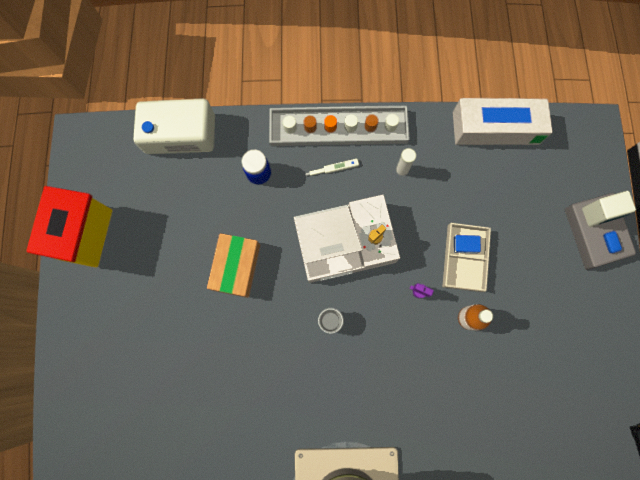

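View pics/scene0.png

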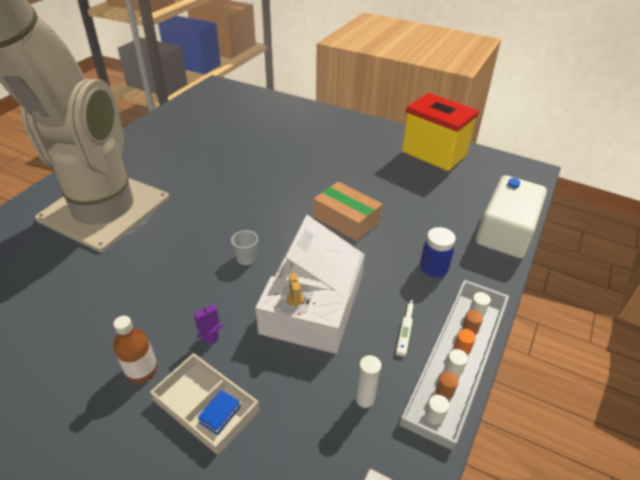

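```bash
cat > h.py <<'E'
from bench import env
import cv2,numpy as np
from scipy.spatial.transform import Rotation as R
def Rt(s): q=s["tool_rot"]; return R.from_quat([q[1],q[2],q[3],q[0]]).as_matrix()
def ray(n,uv,s=None):
    p=env.camera_params(n); uv=np.array(uv,float).reshape(-1,1,2)
    d=cv2.undistortPoints(uv,p["mtx"],p["dist"])[:,0]; d=np.c_[d,np.ones(len(d))]
    if n=="wrist":
        T=p["T_tool_cam"]; A=Rt(s)
        return A@T[:3,3]+s["ee_pos"], d@(A@T[:3,:3]).T
    A=cv2.Rodrigues(p["rvec"])[0]; return -A.T@p["tvec"], d@A
def onz(n,uv,z,s=None):
    o,d=ray(n,uv,s); return o+d*((np.array(z)-o[2])/d[:,2])[:,None]
def proj(n,X,s=None):
    p=env.camera_params(n)
    if n=="wrist":
        T=p["T_tool_cam"]; A=Rt(s)@T[:3,:3]; o=Rt(s)@T[:3,3]+s["ee_pos"]
        return cv2.projectPoints(np.array(X,float).reshape(-1,1,3),cv2.Rodrigues(A.T)[0],-A.T@o,p["mtx"],p["dist"])[0][:,0]
    return cv2.projectPoints(np.array(X,float).reshape(-1,1,3),p["rvec"],p["tvec"],p["mtx"],p["dist"])[0][:,0]
def blobs(im,lo,hi,mn=15):
    m=cv2.inRange(cv2.cvtColor(im,cv2.COLOR_RGB2HSV),lo,hi)
    n,_,st,c=cv2.connectedComponentsWithStats(m)
    return [(st[i].tolist(),c[i].round(1).tolist()) for i in range(1,n) if st[i][4]>=mn]
E
python3 - <<'E'
import cv2
from h import *
im=cv2.imread("pics/top0.png")
cv2.imwrite("pics/crop1.png",cv2.resize(im[180:340,290:510],None,fx=3.6,fy=3.6,interpolation=cv2.INTER_CUBIC))
print(onz("top",[[377,233],[467,257],[465,274],[347,237]],[.11,.03,.003,.07]).round(3))
E
```

```text
[[ 0.587 -0.074  0.11 ]
 [ 0.542 -0.291  0.03 ]
 [ 0.505 -0.291  0.003]
 [ 0.587 -0.011  0.07 ]]
```

View pics/crop1.png

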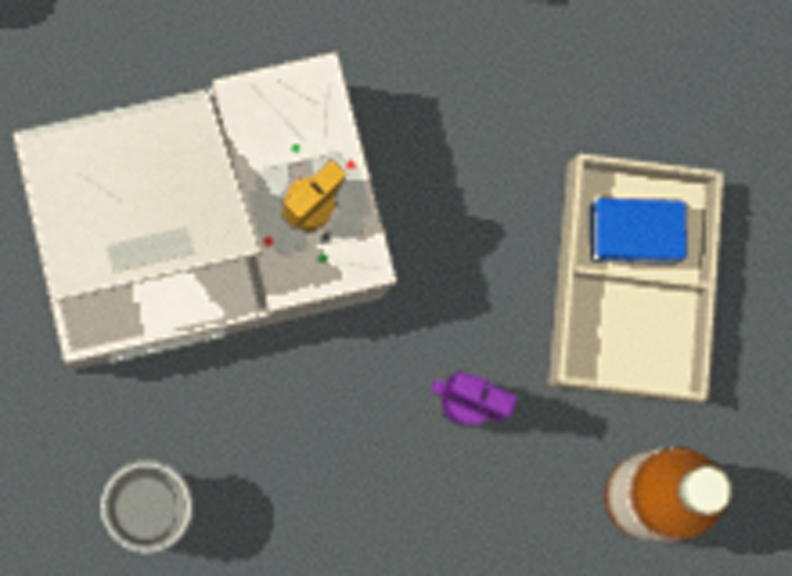

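Run:
```python
from h import *
c=lambda p:np.array(p)/3.6+[290,180]-[.36,.36]
im=cv2.imread("pics/top0.png")[:,:,::-1].copy()
P=onz("top",c([[295,148],[322,257],[351,165],[268,241],[217,80],[337,54],[395,285]]),.075);print("dots g g r r, deck corners BL BR FR\n",P.round(4))
print("mids",(P[0]+P[1])/2,(P[2]+P[3])/2)
y=np.arctan2(*(P[0]-P[1])[1::-1]);print("yaw slots",np.degrees(y), "red",np.degrees(np.arctan2(*(P[2]-P[3])[1::-1])), "side",np.degrees(np.arctan2(*(P[5]-P[6])[1::-1])))
t=onz("top",c([[578,155],[722,172],[706,400],[551,383]]),.03);print("tin rim",t.round(4),t.mean(0),np.degrees(np.arctan2(*(t[0]-t[3])[1::-1])),np.degrees(np.arctan2(*(t[1]-t[2])[1::-1])))
print("cap",onz("top",c([[705,489]]),.135), "cup",onz("top",c([[147,506]]),.055),"purple",onz("top",c([[482,397]]),.07))
print("lid free edge R", onz("top",c([[258,251]]*3),[.09,.1,.12]))
s=env.state();print(Rt(s).round(3))
```

```text
dots g g r r, deck corners BL BR FR
 [[ 0.6218 -0.0667  0.075 ]
 [ 0.5526 -0.081   0.075 ]
 [ 0.6103 -0.1013  0.075 ]
 [ 0.5633 -0.048   0.075 ]
 [ 0.6666 -0.0192  0.075 ]
 [ 0.6821 -0.0955  0.075 ]
 [ 0.5342 -0.1255  0.075 ]]
mids [ 0.587214  -0.0738869  0.075    ] [ 0.58679841 -0.07464919  0.075     ]
yaw slots 11.68281382417738 red -48.589818838555345 side 11.493097484473969
tin rim [[ 0.6239 -0.2561  0.03  ]
 [ 0.6109 -0.3514  0.03  ]
 [ 0.462  -0.3298  0.03  ]
 [ 0.4754 -0.2296  0.03  ]] [ 0.54306269 -0.29173083  0.03      ] -10.122462801023813 -8.227633053093868
cap [[ 0.40265741 -0.29264245  0.135     ]] cup [[0.40269754 0.02996743 0.055     ]] purple [[ 0.46434456 -0.17709373  0.07      ]]
lid free edge R [[ 0.55465576 -0.04055487  0.09      ]
 [ 0.55301358 -0.0398674   0.1       ]
 [ 0.54972921 -0.03849248  0.12      ]]
[[ 0.958  0.287 -0.   ]
 [ 0.287 -0.958  0.001]
 [-0.    -0.001 -1.   ]]
```

Request:
send_rows --pt "0.0 2.7 -1.93 -0.2 0 0 0" --pt "0.0 2.7 -1.93 -0.2 0 0 0" --pt "0.0 2.7 -1.93 -0.2 0 0 0" --pt "0.0 2.7 -1.93 -0.2 0 0 0" --pt "0.0 2.7 -1.93 -0.2 0 0 0" --pt "0.0 2.7 -1.93 -0.2 0 0 0" --pt "0.0 2.7 -1.93 -0.2 0 0 0" --pt "0.0 2.7 -1.93 -0.2 0 0 0" --pt "0.0 2.7 -1.93 -0.2 0 0 0" --pt "0.0 2.7 -1.93 -0.2 0 0 0"

```text
time_s: 0.98
ee_pos: [0.3832, -0.335, 0.2426]
tool_rot: [0.0, 0.989, 0.145, -0.0]
contact_force: [-0.0, -0.2, 0.2]
opening: 0.087
```

Request:
send_rows --pt "0.0 2.7 -1.93 0 0 0 0" --pt "0.0 2.7 -1.93 0 0 0 0" --pt "0.0 2.7 -1.93 0 0 0 0" --pt "0.0 2.7 -1.93 0 0 0 0" --pt "0.0 2.7 -1.93 0 0 0 0" --pt "0.0 2.7 -1.93 0 0 0 0" --pt "0.0 2.7 -1.93 0 0 0 0" --pt "0.0 2.7 -1.93 0 0 0 0" --pt "0.0 2.7 -1.93 0 0 0 0" --pt "0.0 2.7 -1.93 0 0 0 0"

```text
time_s: 1.82
ee_pos: [0.5865, -0.0729, 0.2424]
tool_rot: [0.0, 0.989, 0.145, -0.0]
contact_force: [-0.2, -0.8, -0.2]
opening: 0.087
```

Request:
send_rows --pt "0.3 0 0 0 0 0 6.5" --pt "0.3 0 0 0 0 0 6.5" --pt "0.3 0 0 0 0 0 6.5" --pt "0.3 0 0 0 0 0 6.5" --pt "0.3 0 0 0 0 0 6.5" --pt "0.3 0 0 0 0 0 6.5" --pt "0.3 0 0 0 0 0 6.5" --pt "0.3 0 0 0 0 0 6.5" --pt "0.3 0 0 0 0 0 6.5" --pt "0.3 0 0 0 0 0 6.5"

```text
time_s: 2.65
ee_pos: [0.5857, -0.0742, 0.2422]
tool_rot: [0.0, 0.911, -0.412, -0.0]
contact_force: [0.3, 0.3, 0.2]
opening: 0.0607
```

```bash
cat > look.py <<'E'
from h import *
import sys
s=env.state();im=env.capture("wrist");cv2.imwrite(f"pics/{sys.argv[1]}.png",im[:,:,::-1])
A=Rt(s);print(s["time_s"],s["ee_pos"].round(4),"yaw",np.degrees(np.arctan2(A[1,0],A[0,0])).round(2),"R",A.round(3).tolist(),"op",round(s["opening"],4),"F",s["contact_force"].round(1),"q",s["qpos"].round(2))
E
python3 look.py w1
```

```text
2.65 [ 0.5857 -0.0742  0.2422] yaw -48.66 R [[0.661, -0.751, -0.001], [-0.751, -0.661, 0.0], [-0.0, 0.0, -1.0]] op 0.0607 F [0.3 0.3 0.2] q [ 0.38  0.27 -0.4   1.51  0.11  1.38 -2.45]
```

View pics/w1.png

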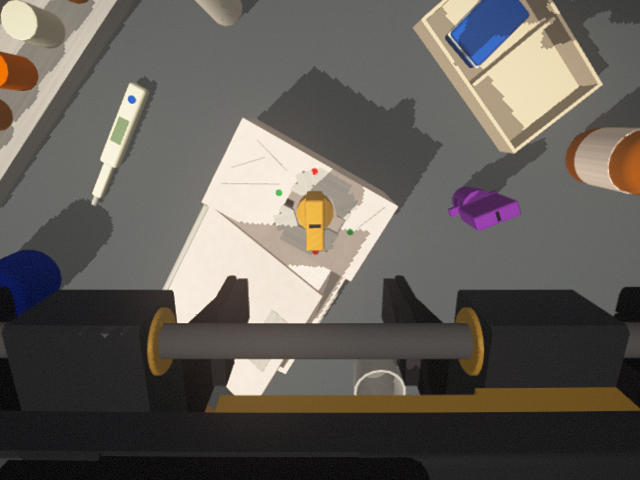

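Run:
```python
from h import *
s=env.state();im=cv2.imread("pics/w1.png")[:,:,::-1].copy()
G=[c for st,c in blobs(im,(50,120,60),(75,255,255),8)];Rr=[c for st,c in blobs(im,(0,170,100),(5,255,255),8)]
print("g",G,"r",Rr)
g=onz("wrist",[[279,192],[350,232]],.075,s);print(g,g.mean(0),np.degrees(np.arctan2(*(g[0]-g[1])[1::-1])))
m=cv2.inRange(cv2.cvtColor(im,cv2.COLOR_RGB2HSV),(12,120,150),(28,255,255));m[300:]=0
x,y,w,h=cv2.boundingRect(m);print("brass",x,y,w,h)
# wing edges near its top end rows
for r in range(y+h-28,y+h-2,4): print(r,np.where(m[r])[0][[0,-1]])
t=onz("wrist",[[325.3,240],[305.5,240]],.121,s);print(t,t.mean(0),(Rt(s).T@(t.mean(0)-s["ee_pos"])))
```

```text
g [[278.2, 192.2], [349.6, 231.4]] r [[314.3, 170.7], [315.0, 251.8]]
[[ 0.62074078 -0.06825576  0.075     ]
 [ 0.55112532 -0.08158828  0.075     ]] [ 0.58593305 -0.07492202  0.075     ] 10.841810399878135
brass 0 55 640 196
223 [300 329]
227 [304 324]
231 [306 323]
235 [306 323]
239 [306 323]
243 [306 323]
247 [306 323]
[[ 0.57281255 -0.07166722  0.121     ]
 [ 0.58418601 -0.06184292  0.121     ]] [ 0.57849928 -0.06675507  0.121     ] [-0.01029045  0.0005342   0.12125156]
```

Request:
send_rows --pt "0.45 0 0 2.5 0 0 0" --pt "0.45 0 0 2.5 0 0 0" --pt "0.45 0 0 2.5 0 0 0" --pt "0.45 0 0 2.5 0 0 0" --pt "0.45 0 0 2.0 0 0 0" --pt "0.45 0 0 1.5 0 0 0" --pt "0.45 0 0 1.0 0 0 0" --pt "0.45 0 0 0.6 0 0 0" --pt "0.45 0 0 0 0 0 0" --pt "0.45 0 0 0 0 0 0"

```text
time_s: 3.53
ee_pos: [0.5862, -0.0742, 0.0921]
tool_rot: [-0.0, 0.912, -0.409, 0.0]
contact_force: [0.5, -0.0, 0.3]
opening: 0.0477
```

Request:
send_rows --pt "1 0 0 0 0 0 0" --pt "1 0 0 0 0 0 0" --pt "1 0 0 0 0 0 0" --pt "1 0 0 0 0 0 0" --pt "1 0 0 0 0 0 0" --pt "1 0 0 0 0 0 0" --pt "1 0 0 0 0 0 0" --pt "1 0 0 0 0 0 0" --pt "1 0 0 0 0 0 0" --pt "1 0 0 0 0 0 0" --newtons 40

```text
time_s: 4.37
ee_pos: [0.5859, -0.0742, 0.0917]
tool_rot: [0.0, 0.912, -0.409, 0.0]
contact_force: [0.2, -0.2, 1.1]
opening: 0.0138
```

Request:
send_rows --pt "1 0 0 0.1 0 0 0" --pt "1 0 0 0.1 0 0 0" --pt "1 0 0 0.1 0 0 0" --pt "1 0 0 0.1 0 0 0" --pt "1 0 0 0.1 0 0 0" --pt "1 0 0 0.1 0 0 0" --pt "1 0 0 0.1 0 0 0" --pt "1 0 0 0.1 0 0 0" --pt "1 0 0 0 0 0 0" --pt "1 0 0 0 0 0 0" --newtons 50

```text
time_s: 5.2
ee_pos: [0.5863, -0.0741, 0.0874]
tool_rot: [0.0, 0.912, -0.409, 0.001]
contact_force: [-16.2, 1.7, 38.2]
opening: 0.0137
```

Run:
```python
from h import *
s=env.state();print(s["contact_force"],s["wrist_torque"],s["ee_pos"],Rt(s).round(4).tolist())
im=env.capture("scene")
a=cv2.resize(im[190:370,220:400],(590,590),interpolation=cv2.INTER_CUBIC)
cv2.imwrite("pics/s1.png",a[:,:,::-1])
```

```text
[-16.19029772   1.6859909   38.19018253] [ 0.20012389  3.9649037  -0.09533805] [ 0.58629993 -0.07408056  0.08738603] [[0.6647, -0.7472, 0.0014], [-0.7472, -0.6647, -0.0012], [0.0018, -0.0002, -1.0]]
```

View pics/s1.png

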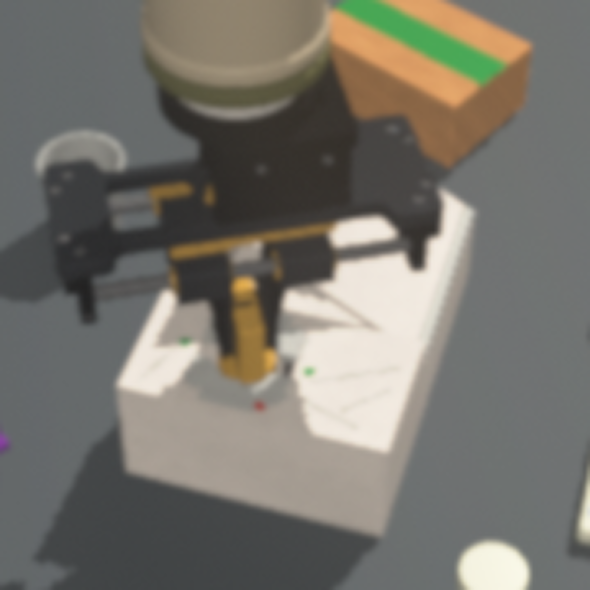

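Request:
send_rows --pt "1 0 0 -0.1 0 0 0" --pt "1 0 0 -0.1 0 0 0" --pt "1 -0.03 0.04 -0.1 0 0 0" --pt "1 -0.03 0.04 -0.1 0 0 0" --pt "1 -0.04 0.04 0 0 0 0" --pt "1 0 0 0 0 0 0" --pt "1 0 0 0 0 0 0" --pt "1 0 0 0 0 0 0" --pt "1 0 0 0 0 0 0" --pt "1 0 0 0 0 0 0" --newtons 50

```text
time_s: 6.08
ee_pos: [0.5851, -0.0742, 0.0879]
tool_rot: [-0.0, 0.912, -0.409, 0.001]
contact_force: [4.0, 0.4, 5.1]
opening: 0.0139
```

Request:
send_rows --pt "1 0.02 -0.02 0 0 0 0" --pt "1 0 0 0.05 0 0 0" --pt "1 0 0 0.05 0 0 0" --pt "1 0 0 0.05 0 0 0" --pt "1 0 0 0.05 0 0 0" --pt "1 0 0 0 0 0 0" --pt "1 0 0 0 0 0 0" --pt "1 0 0 0 0 0 0" --pt "1 0 0 0 0 0 0" --pt "1 0 0 0 0 0 0" --newtons 50

```text
time_s: 6.92
ee_pos: [0.5852, -0.0742, 0.0875]
tool_rot: [-0.0, 0.912, -0.409, 0.001]
contact_force: [-3.7, 0.1, 21.2]
opening: 0.0137
```

Run:
```python
from h import *
for z in(.075,.079,.0875,.1,.11,.121,.13): print(z,((proj("scene",[[.586,-.0745,z]])-[220,190])*590/180).round(0))
im=env.capture("scene")
cv2.imwrite("pics/s2.png",cv2.resize(im[255:325,250:340],(800,622),interpolation=cv2.INTER_CUBIC)[:600,:,::-1])
im=env.capture("wrist");cv2.imwrite("pics/w2.png",im[:,:,::-1])
```

```text
0.075 [[245. 352.]]
0.079 [[245. 347.]]
0.0875 [[245. 337.]]
0.1 [[244. 321.]]
0.11 [[244. 309.]]
0.121 [[244. 294.]]
0.13 [[243. 282.]]
```

View pics/w2.png

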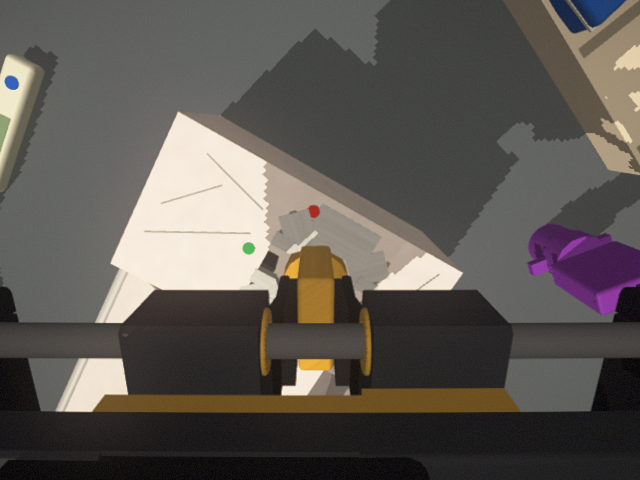

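Run:
```python
from h import *
s=env.state();print(s["contact_force"],s["wrist_torque"],s["ee_pos"],s["joint_efforts"].round(2))
```

```text
[-4.38062938  0.06678774 21.3105122 ] [ 0.18213782  0.75432281 -0.02204708] [ 0.5852639  -0.0741636   0.08756464] [ 9.000e-02 -4.853e+01 -3.360e+00 -2.790e+01  2.600e-01 -1.300e+00
  2.000e-02]
```

View pics/s2.png

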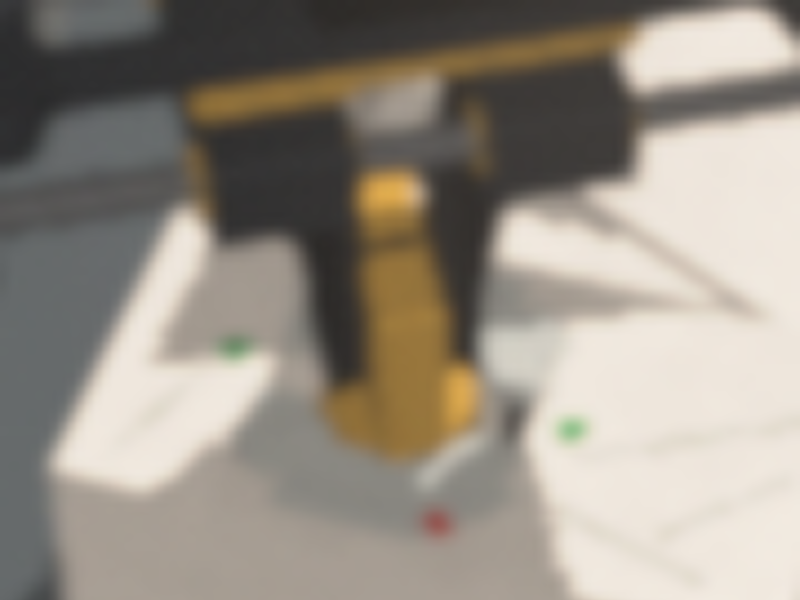

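Run:
```python
from h import *
s=env.state();A=Rt(s);c=np.array([.586,-.0745,0])
def q(X): return ((proj("scene",X)-[250,255])*[800/90,622/70]).round(0).tolist()
for z in(.069,.074,.079): print("wing front bottom corners",z,q([c+A@[.02,y,0]+[0,0,z] for y in(-.007,.007)]))
for z in(.111,.116,.121): print("wing front top corners",z,q([c+A@[.02,y,0]+[0,0,z] for y in(-.007,.007)]))
for z in(.075,.08,.0875): print("fingertip front inner/outer -,+",z,q([c+A@[.0095,y,0]+[0,0,z] for y in(-.007,-.015,.007,.015)]))
g=[.6218,-.0667,.075],[.5526,-.081,.075],[.6103,-.1013,.075];print("dots",q(g))
```

```text
wing front bottom corners 0.069 [[453.0, 466.0], [384.0, 477.0]]
wing front bottom corners 0.074 [[453.0, 449.0], [383.0, 461.0]]
wing front bottom corners 0.079 [[453.0, 433.0], [383.0, 445.0]]
wing front top corners 0.111 [[451.0, 324.0], [379.0, 336.0]]
wing front top corners 0.116 [[450.0, 307.0], [378.0, 318.0]]
wing front top corners 0.121 [[450.0, 289.0], [378.0, 301.0]]
fingertip front inner/outer -,+ 0.075 [[442.0, 407.0], [481.0, 400.0], [373.0, 418.0], [334.0, 425.0]]
fingertip front inner/outer -,+ 0.08 [[442.0, 390.0], [481.0, 384.0], [373.0, 402.0], [333.0, 408.0]]
fingertip front inner/outer -,+ 0.0875 [[441.0, 365.0], [481.0, 359.0], [372.0, 377.0], [332.0, 383.0]]
dots [[574.0, 418.0], [240.0, 337.0], [436.0, 514.0]]
```

Run:
```python
from h import *
s=env.state();A=Rt(s);c=np.array([*s["ee_pos"][:2],0])
im=cv2.imread("pics/w2.png")
print([(r,im[r,315].tolist()) for r in range(244,300,3)],[(r,im[r,318].tolist()) for r in range(356,376,2)])
for z in(.105,.111,.113,.115,.117,.119,.121): print(z,proj("wrist",[c+A@[x,y,0]+[0,0,z] for x,y in((.02,-.007),(.02,.007),(-.02,.007))],s).round(1).tolist())
for z in(.069,.073,.076,.079):print("bot",z,proj("wrist",[c+A@[.02,0,0]+[0,0,z]],s).round(1).tolist())
for r in(286,290): 
    x=np.where((im[r,:,2]>150)&(im[r,:,0]<90))[0];print(r,x[0],x[-1])
```

```text
[(244, [134, 144, 153]), (247, [43, 87, 116]), (250, [42, 85, 115]), (253, [46, 87, 118]), (256, [41, 86, 118]), (259, [41, 88, 117]), (262, [44, 88, 117]), (265, [42, 88, 116]), (268, [45, 89, 119]), (271, [44, 90, 119]), (274, [42, 89, 120]), (277, [43, 92, 124]), (280, [47, 116, 157]), (283, [50, 116, 159]), (286, [46, 116, 159]), (289, [48, 120, 161]), (292, [47, 120, 163]), (295, [48, 122, 165]), (298, [45, 118, 161])] [(356, [65, 69, 74]), (358, [59, 73, 86]), (360, [64, 181, 237]), (362, [60, 170, 229]), (364, [59, 171, 229]), (366, [61, 177, 232]), (368, [58, 173, 231]), (370, [151, 206, 236]), (372, [221, 234, 245]), (374, [222, 235, 247])]
0.105 [[296.5, 268.8], [332.0, 268.8], [330.8, 357.0]]
0.111 [[295.7, 274.5], [332.6, 274.5], [331.4, 365.5]]
0.113 [[295.5, 276.5], [332.8, 276.5], [331.6, 368.5]]
0.115 [[295.2, 278.5], [333.1, 278.5], [331.8, 371.5]]
0.117 [[294.9, 280.6], [333.3, 280.6], [332.0, 374.6]]
0.119 [[294.6, 282.8], [333.5, 282.8], [332.2, 377.8]]
0.121 [[294.3, 285.0], [333.8, 285.0], [332.4, 381.0]]
bot 0.069 [[314.5, 241.9]]
bot 0.073 [[314.4, 244.4]]
bot 0.076 [[314.4, 246.3]]
bot 0.079 [[314.4, 248.3]]
286 299 331
290 301 330
```

Request:
send_rows --pt "1 0.1 0 0 0 0 0" --pt "1 -0.1 0.1 0 0 0 0" --pt "1 -0.1 -0.1 0 0 0 0" --pt "1 0.1 -0.1 0 0 0 0" --pt "1 0 0.1 0 0 0 1" --pt "1 0 0 0 0 0 -1" --pt "1 0 0 0 0 0 -1" --pt "1 0 0 0 0 0 1" --pt "1 0 0 0 0 0 0" --pt "1 0 0 0 0 0 0"

```text
time_s: 7.85
ee_pos: [0.5854, -0.0741, 0.0876]
tool_rot: [-0.0, 0.912, -0.409, 0.001]
contact_force: [-3.2, -0.2, 20.9]
opening: 0.0137
```

Run:
```python
from h import *
s=env.state();print(s["contact_force"],s["wrist_torque"],s["ee_pos"],Rt(s).round(4).tolist(),s["time_s"],s["opening"])
```

```text
[-3.15141816 -0.24324152 20.88501522] [ 0.07331525  0.72978619 -0.01106903] [ 0.58537724 -0.07414271  0.08758827] [[0.6648, -0.747, 0.0019], [-0.747, -0.6648, -0.0006], [0.0017, -0.001, -1.0]] 7.85 0.013660355332600934
```

Request:
send_rows --pt "1 0 0 -0.1 0 0 0" --pt "1 0 0 -0.1 0 0 0" --pt "1 0 0 -0.1 0 0 0" --pt "1 0 0 -0.1 0 0 0" --pt "1 0 0 0 0 0 0" --pt "1 0 0 0 0 0 0" --pt "1 0 0 0 0 0 0" --pt "1 0 0 0 0 0 0" --pt "1 0 0 0 0 0 0" --pt "1 0 0 0 0 0 0"

```text
time_s: 8.68
ee_pos: [0.5846, -0.0742, 0.0895]
tool_rot: [-0.0, 0.912, -0.409, 0.0]
contact_force: [4.5, 0.9, 3.5]
opening: 0.0133
```

Run:
```python
import cv2,numpy as np
a=cv2.imread("pics/w1.png")[160:260,265:365];b=cv2.imread("pics/w2.png")[195:295,235:395]
a=cv2.resize(a,(400,400),interpolation=cv2.INTER_CUBIC);b=cv2.resize(b,(400,250),interpolation=cv2.INTER_CUBIC);b=cv2.copyMakeBorder(b,0,150,0,0,0)
cv2.imwrite("pics/c2.png",np.hstack([a,b]))
```

View pics/c2.png

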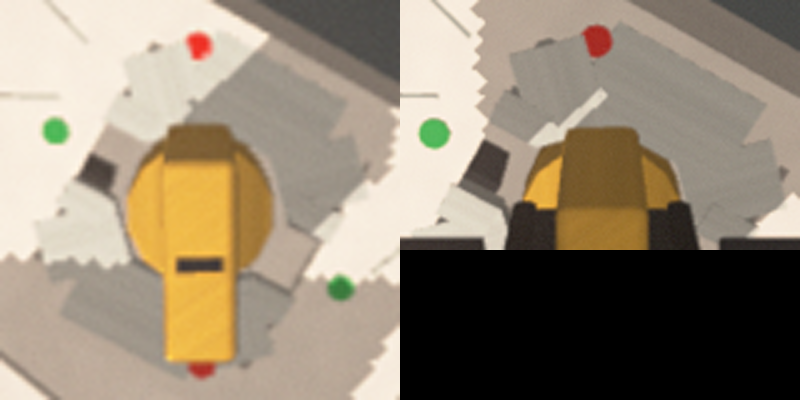

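Request:
send_rows --pt "0.7 0 0 0 0 0 0" --pt "0.7 0 0 0 0 0 0" --pt "0.7 0 0 0 0 0 0" --pt "0.7 0.05 -0.05 -0.2 0 0 0" --pt "0.7 0 0 -0.2 0 0 0" --pt "0.7 0 0 -0.2 0 0 0" --pt "0.7 0 0 0 0 0 0" --pt "0.7 0 0 0 0 0 0" --pt "0.7 0 0 0 0 0 0" --pt "0.7 0 0 0 0 0 0"

```text
time_s: 9.52
ee_pos: [0.5852, -0.0743, 0.0955]
tool_rot: [0.0, 0.912, -0.409, -0.0]
contact_force: [-0.1, -0.0, -1.0]
opening: 0.0259
```

```bash
python3 look.py w3
python3 - <<'E'
from h import *
s=env.state();A=Rt(s);c=np.array([*s["ee_pos"][:2],0])
im=cv2.imread("pics/w3.png");g=im[230:300,316].astype(int)
print(s["contact_force"],s["wrist_torque"])
print([(r,im[r,314].tolist()) for r in range(236,300,2)],[(r,im[r,316].tolist()) for r in range(358,392,2)])
for z in(.111,.114,.117,.121): print(z,proj("wrist",[c+A@[x,0,0]+[0,0,z] for x in(.02,-.02)],s).round(1).tolist())
for z in(.069,.073,.076,.079):print("bot",z,proj("wrist",[c+A@[.02,0,0]+[0,0,z]],s).round(1).tolist())
E
```

```text
9.5167 [ 0.5852 -0.0743  0.0955] yaw -48.34 R [[0.665, -0.747, -0.0], [-0.747, -0.665, -0.0], [0.0, 0.0, -1.0]] op 0.0259 F [-0.1 -0.  -1. ] q [ 0.36  0.39 -0.39  1.69  0.16  1.1  -2.48]
[ 0.9679891  -0.75833288  0.76364501] [ 0.12086268  0.00669198 -0.01934321]
[(236, [135, 145, 155]), (238, [137, 149, 156]), (240, [137, 148, 155]), (242, [98, 128, 148]), (244, [44, 87, 117]), (246, [46, 90, 120]), (248, [46, 91, 121]), (250, [45, 90, 119]), (252, [43, 91, 120]), (254, [46, 91, 120]), (256, [41, 88, 118]), (258, [45, 90, 120]), (260, [45, 90, 121]), (262, [46, 91, 121]), (264, [42, 91, 120]), (266, [42, 90, 119]), (268, [42, 88, 120]), (270, [42, 89, 120]), (272, [46, 92, 124]), (274, [47, 109, 149]), (276, [49, 120, 160]), (278, [43, 114, 157]), (280, [51, 118, 162]), (282, [49, 119, 163]), (284, [50, 119, 163]), (286, [49, 119, 160]), (288, [51, 120, 165]), (290, [51, 124, 166]), (292, [52, 122, 166]), (294, [47, 118, 162]), (296, [47, 119, 162]), (298, [46, 121, 166])] [(358, [65, 76, 89]), (360, [59, 175, 234]), (362, [57, 171, 230]), (364, [220, 234, 245]), (366, [220, 233, 244]), (368, [221, 235, 246]), (370, [223, 236, 247]), (372, [216, 233, 246]), (374, [148, 165, 182]), (376, [118, 129, 144]), (378, [119, 132, 145]), (380, [120, 132, 145]), (382, [115, 129, 142]), (384, [119, 130, 144]), (386, [118, 131, 144]), (388, [117, 130, 142]), (390, [117, 129, 141])]
0.111 [[314.3, 267.1], [314.4, 354.5]]
0.114 [[314.2, 269.8], [314.4, 358.6]]
0.117 [[314.2, 272.7], [314.3, 362.8]]
0.121 [[314.2, 276.7], [314.3, 368.7]]
bot 0.069 [[314.4, 237.2]]
bot 0.073 [[314.4, 239.5]]
bot 0.076 [[314.4, 241.3]]
bot 0.079 [[314.4, 243.1]]
```

Request:
send_rows --pt "1 0 0 0 0 0 0" --pt "1 0 0 0 0 0 0" --pt "1 0 0 0 0 0 0" --pt "1 0 0 0 0 0 0" --pt "1 0 0 0.1 0 0 0" --pt "1 0 0 0.1 0 0 0" --pt "1 0 0 0.1 0 0 0" --pt "1 0 0 0.1 0 0 0" --pt "1 0 0 0 0 0 0" --pt "1 0 0 0 0 0 0" --newtons 50

```text
time_s: 10.4
ee_pos: [0.5853, -0.0743, 0.0919]
tool_rot: [0.0, 0.912, -0.409, 0.0]
contact_force: [-1.9, -0.3, 6.5]
opening: 0.0136
```

Request:
send_rows --pt "1 0 0 0.1 0 0 0" --pt "1 0 0 0.1 0 0 0" --pt "1 0 0 0 0 0 0" --pt "1 0 0 0 0 0 0" --pt "1 0 0 0 0 0 0" --pt "1 0 0 0 0 0 0" --pt "1 0 0 0 0 0 0" --pt "1 0 0 0 0 0 0" --pt "1 0 0 0 0 0 0" --pt "1 0 0 0 0 0 0"

```text
time_s: 11.23
ee_pos: [0.5855, -0.0742, 0.0915]
tool_rot: [0.0, 0.912, -0.409, 0.001]
contact_force: [-9.8, 0.3, 20.5]
opening: 0.0135
```

Request:
send_rows --pt "1 0 0 0 0 0 -2" --pt "1 0 0 0 0 0 -2" --pt "1 0 0 0 0 0 -2" --pt "1 0 0 0 0 0 0" --pt "1 0 0 0 0 0 0" --pt "1 0 0 0 0 0 0" --pt "1 0 0 0 0 0 0" --pt "1 0 0 0 0 0 0" --pt "1 0 0 0 0 0 0" --pt "1 0 0 0 0 0 0"

```text
time_s: 12.07
ee_pos: [0.5859, -0.0748, 0.0915]
tool_rot: [0.0, 0.932, -0.361, 0.001]
contact_force: [-7.8, 0.0, 18.4]
opening: 0.0135
```

Run:
```python
from h import *
s=env.state();A=Rt(s);print(s["contact_force"],s["wrist_torque"],s["ee_pos"],np.degrees(np.arctan2(A[1,0],A[0,0])),s["time_s"],s["opening"])
```

```text
[-7.77751234e+00  8.71759253e-03  1.83826979e+01] [-0.30207586  1.65021422 -0.08546895] [ 0.58593673 -0.07481378  0.0915058 ] -42.36487600373965 12.0667 0.013495087338950523
```

Request:
send_rows --pt "1 0 0 0 0 0 -3" --pt "1 0 0 0 0 0 -3" --pt "1 0 0 0 0 0 -3" --pt "1 0 0 0 0 0 -3" --pt "1 0 0 0 0 0 0" --pt "1 0 0 0 0 0 0" --pt "1 0 0 0 0 0 0" --pt "1 0 0 0 0 0 0" --pt "1 0 0 0 0 0 0" --pt "1 0 0 0 0 0 0"

```text
time_s: 12.9
ee_pos: [0.5858, -0.0758, 0.0914]
tool_rot: [0.001, 0.965, -0.262, 0.001]
contact_force: [-7.1, -2.8, 18.0]
opening: 0.0138
```

Run:
```python
from h import *
s=env.state();A=Rt(s);print(s["contact_force"],s["wrist_torque"],s["ee_pos"],np.degrees(np.arctan2(A[1,0],A[0,0])),s["time_s"],s["opening"])
```

```text
[-7.13055059 -2.78258136 17.97317127] [-0.89936798  1.62122354 -0.04553238] [ 0.58583717 -0.07578136  0.09143355] -30.407552120306942 12.9 0.013751958567832612
```

Request:
send_rows --pt "1 0 0 0 0 0 -4.2" --pt "1 0 0 0 0 0 -4.2" --pt "1 0 0 0 0 0 -4.2" --pt "1 0 0 0 0 0 -4.2" --pt "1 0 0 0 0 0 -4.2" --pt "1 0 0 0 0 0 -4.2" --pt "1 0 0 0 0 0 -4.2" --pt "1 0 0 0 0 0 -4.2" --pt "1 0 0 0 0 0 0" --pt "1 0 0 0 0 0 0"

```text
time_s: 13.73
ee_pos: [0.5868, -0.0758, 0.0915]
tool_rot: [0.001, 1.0, 0.028, 0.002]
contact_force: [-2.2, -3.2, 14.3]
opening: 0.0139
```

```bash
cat > st.py <<'E'
from h import *
s=env.state();A=Rt(s);print(s["contact_force"].round(2),s["wrist_torque"].round(3),s["ee_pos"].round(4),np.degrees(np.arctan2(A[1,0],A[0,0])).round(2),s["time_s"],s["opening"].__round__(4),s["qpos"].round(2))
E
python3 st.py
```

```text
[-2.15 -3.24 14.34] [-1.01   0.429  0.002] [ 0.5868 -0.0758  0.0915] 3.22 13.7333 0.0139 [ 0.48  0.42 -0.53  1.68  0.24  1.1  -1.63]
```

Request:
send_rows --pt "1 0 0 0 0 0 -3" --pt "1 0 0 0 0 0 -3" --pt "1 0 0 0 0 0 -3" --pt "1 0 0 0 0 0 -3" --pt "1 0 0 0 0 0 -1" --pt "1 0 0 0 0 0 0" --pt "1 0 0 0 0 0 0" --pt "1 0 0 0 0 0 0" --pt "1 0 0 0 0 0 0" --pt "1 0 0 0 0 0 0"

```text
time_s: 14.57
ee_pos: [0.587, -0.0756, 0.0907]
tool_rot: [0.001, 0.99, 0.141, 0.002]
contact_force: [2.4, -2.4, 6.8]
opening: 0.0138
```

```bash
python3 st.py
```

```text
[ 2.42 -2.36  6.8 ] [-0.745 -0.59  -0.26 ] [ 0.587  -0.0756  0.0907] 16.18 14.5667 0.0138 [ 0.51  0.43 -0.57  1.68  0.26  1.1  -1.42]
```

Request:
send_rows --pt "1 0 0 0 0 0 2" --pt "1 0 0 0 0 0 2.2" --pt "1 0 0 0 0 0 0" --pt "1 0 0 -0.1 0 0 0" --pt "1 0 0 -0.2 0 0 0" --pt "1 0 0 -0.2 0 0 0" --pt "1 0 0 -0.3 0 0 0" --pt "1 0 0 -0.3 0 0 0" --pt "1 0 0 -0.3 0 0 0" --pt "1 0 0 0 0 0 0"

```text
time_s: 15.4
ee_pos: [0.5848, -0.0742, 0.1035]
tool_rot: [-0.0, 0.994, 0.105, -0.001]
contact_force: [0.4, -1.5, -3.2]
opening: 0.0138
```

```bash
python3 st.py
```

```text
[ 0.38 -1.46 -3.2 ] [-0.437  0.045  0.004] [ 0.5848 -0.0742  0.1035] 12.07 15.4 0.0138 [ 0.51  0.41 -0.57  1.67  0.24  1.13 -1.48]
```

Request:
send_rows --pt "1 0 0 -0.4 0 0 0" --pt "1 0 0 -0.5 0 0 0" --pt "1 0 0 -0.6 0 0 0" --pt "1 0 0 -0.8 0 0 0" --pt "1 0 0 -1.2 0 0 0" --pt "1 0 0 -1.2 0 0 0" --pt "1 0 0 -1.4 0 0 0" --pt "1 0 0 -1.4 0 0 0" --pt "1 0 0 -1.4 0 0 0" --pt "1 0 0 -0.7 0 0 0"

```text
time_s: 16.23
ee_pos: [0.5862, -0.074, 0.2026]
tool_rot: [0.0, 0.994, 0.105, 0.002]
contact_force: [0.1, 0.4, -2.9]
opening: 0.0137
```

```bash
python3 look.py w4;python3 - <<'E'
from h import *
s=env.state();im=cv2.imread("pics/w4.png")[:,:,::-1].copy()
im2=env.capture("scene");cv2.imwrite("pics/s3.png",im2[150:450,80:480,::-1])
A=Rt(s);print("delta tool to tin free (.507,-.286)",A.T@(np.array([.507,-.286,s["ee_pos"][2]])-s["ee_pos"]))
E
```

```text
16.2333 [ 0.5862 -0.074   0.2026] yaw 12.07 R [[0.978, 0.209, 0.003], [0.209, -0.978, -0.0], [0.003, 0.001, -1.0]] op 0.0137 F [ 0.1  0.4 -2.9] q [ 0.52  0.32 -0.58  1.56  0.18  1.31 -1.44]
delta tool to tin free (.507,-.286) [-0.12209118  0.19058336 -0.00019348]
```

View pics/s3.png

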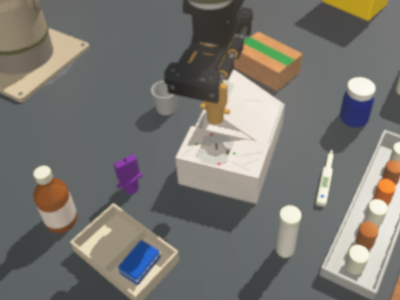

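Request:
send_rows --pt "1 -0.7 1.1 0 0 0 0" --pt "1 -1.3 2.0 0 0 0 0" --pt "1 -1.3 2.0 0 0 0 0" --pt "1 -1.3 2.0 0 0 0 0" --pt "1 -1.3 2.0 0 0 0 0" --pt "1 -1.3 2.0 0 0 0 0" --pt "1 -1.3 2.0 0 0 0 0" --pt "1 -1.3 2.0 0 0 0 0" --pt "1 -1.3 2.0 0 0 0 0" --pt "1 -1.1 1.96 0 0 0 0"

```text
time_s: 17.17
ee_pos: [0.5039, -0.288, 0.1986]
tool_rot: [-0.0, 0.995, 0.105, -0.001]
contact_force: [1.3, 0.4, -3.3]
opening: 0.0135
```

Request:
send_rows --pt "1 0 0 0 0 0 3" --pt "1 0 0 0 0 0 6" --pt "1 0 0 0 0 0 6" --pt "1 0 0 0 0 0 4.3" --pt "1 0 0 0 0 0 2" --pt "1 0 0 0 0 0 0" --pt "1 0 0 0 0 0 0" --pt "1 0 0 0 0 0 0" --pt "1 0 0 0 0 0 0" --pt "1 0 0 0 0 0 0"

```text
time_s: 18.0
ee_pos: [0.5057, -0.2862, 0.1994]
tool_rot: [-0.0, 0.997, -0.08, -0.0]
contact_force: [1.2, -0.6, -2.8]
opening: 0.0138
```

```bash
python3 look.py w5;python3 - <<'E'
from h import *
im=env.capture("scene")
cv2.imwrite("pics/s4.png",np.hstack([cv2.resize(im[270:470,90:290],(480,480)),cv2.resize(cv2.imread("pics/w5.png")[:,:,::-1],(320,240)).repeat(2,0)])[:,:,::-1])
E
```

```text
18.0 [ 0.5057 -0.2862  0.1994] yaw -9.2 R [[0.987, -0.16, -0.0], [-0.16, -0.987, 0.0], [-0.0, -0.0, -1.0]] op 0.0138 F [ 1.2 -0.6 -2.8] q [ 0.79  0.28 -0.42  1.6   0.12  1.29 -1.38]
```

View pics/s4.png

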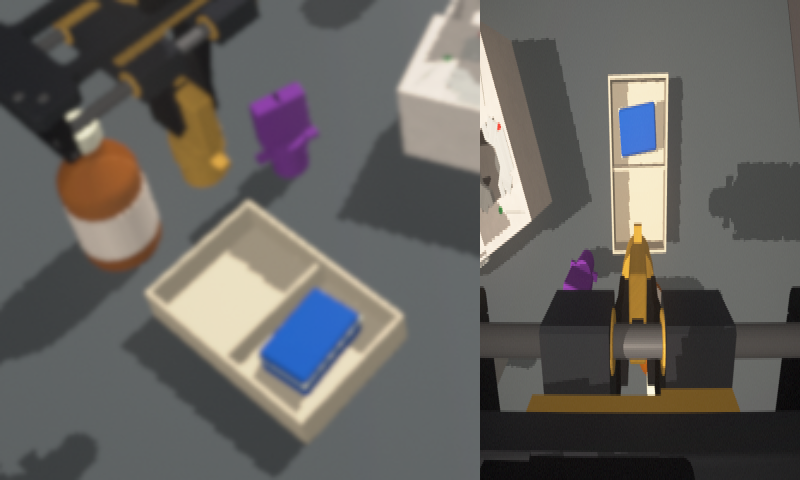

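Run:
```python
from h import *
s=env.state();t=onz("wrist",[[266,252],[372,252],[376,73],[256,75]],.03,s);m=t.mean(0)
d=(t[2]+t[3]-t[0]-t[1])/2;u=d/np.linalg.norm(d);print(t.round(4),m,np.linalg.norm(d),np.degrees(np.arctan2(u[1],u[0])))
f=m-.03675*u;print("free",f,Rt(s).T@(f-s["ee_pos"]))
```

```text
[[ 0.4773 -0.2361  0.03  ]
 [ 0.462  -0.33    0.03  ]
 [ 0.6099 -0.3512  0.03  ]
 [ 0.6237 -0.2572  0.03  ]] [ 0.54322655 -0.2936478   0.03      ] 0.14871843117823755 -8.161655770157154
free [ 0.50684877 -0.28843053  0.03      ] [0.00144563 0.0020364  0.16951219]
```

Request:
send_rows --pt "1 0.05 0.05 0.8 0 0 0" --pt "1 0.05 0.05 1.6 0 0 0" --pt "1 0.05 0.05 2.0 0 0 0" --pt "1 0 0 2.0 0 0 0" --pt "1 0 0 2.0 0 0 0" --pt "1 0 0 1.8 0 0 0" --pt "1 0 0 1.6 0 0 0" --pt "1 0 0 1.0 0 0 0" --pt "1 0 0 0.6 0 0 0" --pt "1 0 0 0 0 0 0"

```text
time_s: 18.93
ee_pos: [0.5064, -0.2876, 0.0643]
tool_rot: [-0.0, 0.997, -0.081, -0.001]
contact_force: [-0.5, 0.4, -3.1]
opening: 0.0136
```

Request:
send_rows --pt "1 0 0 0.1 0 0 0" --pt "1 0 0 0.1 0 0 0" --pt "1 0 0 0.1 0 0 0" --pt "1 0 0 0.1 0 0 0" --pt "1 0 0 0.1 0 0 0" --pt "1 0 0 0.1 0 0 0" --pt "1 0 0 0 0 0 0" --pt "1 0 0 0 0 0 0" --pt "1 0 0 0 0 0 0" --pt "1 0 0 0 0 0 0"

```text
time_s: 19.77
ee_pos: [0.5071, -0.2879, 0.0596]
tool_rot: [0.0, 0.997, -0.081, 0.0]
contact_force: [-0.8, 0.1, -3.4]
opening: 0.0137
```

Still hanging freely (−3 N = its weight); go on in half-millimetre steps.

Request:
send_rows --pt "1 0 0 0.05 0 0 0" --pt "1 0 0 0.05 0 0 0" --pt "1 0 0 0.05 0 0 0" --pt "1 0 0 0.05 0 0 0" --pt "1 0 0 0.05 0 0 0" --pt "1 0 0 0.05 0 0 0" --pt "1 0 0 0 0 0 0" --pt "1 0 0 0 0 0 0" --pt "1 0 0 0 0 0 0" --pt "1 0 0 0 0 0 0"

```text
time_s: 20.6
ee_pos: [0.5071, -0.2878, 0.0566]
tool_rot: [0.0, 0.997, -0.08, 0.0]
contact_force: [0.3, -0.4, -3.8]
opening: 0.0139
```

Request:
send_rows --pt "1 0 0 0.05 0 0 0" --pt "1 0 0 0.05 0 0 0" --pt "1 0 0 0.05 0 0 0" --pt "1 0 0 0 0 0 0" --pt "1 0 0 0 0 0 0" --pt "1 0 0 0 0 0 0" --pt "1 0 0 0 0 0 0" --pt "1 0 0 0 0 0 0" --pt "1 0 0 0 0 0 0" --pt "1 0 0 0 0 0 0"

```text
time_s: 21.43
ee_pos: [0.5072, -0.2879, 0.0552]
tool_rot: [0.0, 0.997, -0.081, 0.0]
contact_force: [-1.1, 0.9, 0.1]
opening: 0.0136
```

Request:
send_rows --pt "0.8 0 0 0 0 0 0" --pt "0.75 0 0 0 0 0 0" --pt "0.7 0 0 0 0 0 0" --pt "0.6 0 0 0 0 0 0" --pt "0.6 0 0 0 0 0 0" --pt "0.6 0 0 -0.5 0 0 0" --pt "0.6 0 0 -1.5 0 0 0" --pt "0.6 0 0 -2.5 0 0 0" --pt "0.6 0 0 -3.0 0 0 0" --pt "0.6 0 0 -3.0 0 0 0"

```text
time_s: 22.27
ee_pos: [0.5067, -0.2876, 0.1613]
tool_rot: [-0.0, 0.997, -0.08, -0.0]
contact_force: [-0.3, 0.4, 0.2]
opening: 0.0343
```

Request:
send_rows --pt "1 0 0 -1.5 0 0 0" --pt "1 0 0 -1.5 0 0 0" --pt "1 0 0 0 0 0 0" --pt "1 0 0 0 0 0 0" --pt "1 0 0 0 0 0 0" --pt "1 0 0 0 0 0 0" --pt "1 0 0 0 0 0 0" --pt "1 0 0 0 0 0 0" --pt "1 0 0 0 0 0 0" --pt "1 0 0 0 0 0 0" --newtons 10

```text
time_s: 23.1
ee_pos: [0.507, -0.2878, 0.1898]
tool_rot: [-0.0, 0.997, -0.081, -0.0]
contact_force: [0.0, -0.3, 0.2]
opening: 0.0003
```

```bash
python3 look.py w6;python3 - <<'E'
from h import *
a=env.capture("scene");b=env.capture("top");cv2.imwrite("pics/top6.png",b[:,:,::-1])
cv2.imwrite("pics/s6.png",np.hstack([cv2.resize(a[270:470,90:290],(400,400)),cv2.resize(b[180:340,280:440],(400,400),interpolation=cv2.INTER_CUBIC)])[:,:,::-1])
s=env.state()
# lid press target: candidates by tilt
yaw=np.radians(11.4);C=np.array([.587,-.0743]);ex=np.array([np.cos(yaw),np.sin(yaw)]);ey=np.array([-ex[1],ex[0]])
O=C+.015*ex+.065*ey
print("drawer origin",O)
for t in(0,.2,.4,.5,.55,.6):
    P=O+(.070-.118*np.cos(t)-.004*np.sin(t))*ex+.04*ey; X=[*P,.056+.118*np.sin(t)+.004*np.cos(t)]
    print(t,np.round(X,4),proj("top",[X]).round(1))
E
```

```text
23.1 [ 0.507  -0.2878  0.1898] yaw -9.24 R [[0.987, -0.16, -0.0], [-0.16, -0.987, 0.0], [-0.0, -0.0, -1.0]] op 0.0003 F [ 0.  -0.3  0.2] q [ 0.79  0.29 -0.42  1.6   0.12  1.27 -1.39]
drawer origin [ 0.58885634 -0.00761751]
0 [0.5339 0.0221 0.06  ] [[332.8 261.2]]
0.2 [0.5354 0.0224 0.0834] [[332.8 259. ]]
0.4 [0.5415 0.0236 0.1056] [[332.2 254.8]]
0.5 [0.5462 0.0246 0.1161] [[331.8 251.9]]
0.55 [0.5489 0.0251 0.1211] [[331.5 250.2]]
0.6 [0.5519 0.0257 0.1259] [[331.2 248.5]]
```

View pics/s6.png

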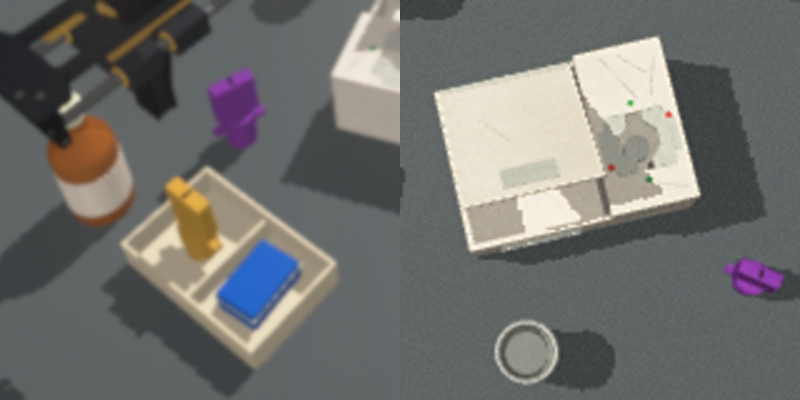

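Request:
send_rows --pt "1 -0.1 -2.0 0 0 0 0" --pt "1 -0.1 -3.0 0 0 0 0" --pt "1 -0.1 -3.5 0 0 0 0" --pt "1 -0.1 -3.5 0 0 0 0" --pt "1 -0.1 -3.5 0 0 0 0" --pt "1 -0.1 -3.5 0 0 0 0" --pt "1 -0.1 -3.5 0 0 0 0" --pt "1 -0.1 -3.5 0 0 0 0" --pt "1 -0.1 -3.0 0 0 0 0" --pt "1 -0.15 -2.5 0 0 0 0"

```text
time_s: 24.08
ee_pos: [0.5473, 0.0275, 0.1903]
tool_rot: [-0.0, 0.997, -0.08, 0.0]
contact_force: [1.2, -0.4, 0.5]
opening: 0.0004
```

Request:
send_rows --pt "1 0 0 1.0 0 0 0" --pt "1 0 0 1.0 0 0 0" --pt "1 0 0 1.0 0 0 0" --pt "1 0 0 1.0 0 0 0" --pt "1 0 0 0.8 0 0 0" --pt "1 0 0 0.8 0 0 0" --pt "1 0 0 0.8 0 0 0" --pt "1 0 0 0.8 0 0 0" --pt "1 0 0 0.8 0 0 0" --pt "1 0 0 0.8 0 0 0"

```text
time_s: 24.92
ee_pos: [0.5474, 0.0247, 0.1015]
tool_rot: [0.0, 0.997, -0.081, 0.0]
contact_force: [-0.5, -0.6, 2.9]
opening: 0.0004
```

Lid contact with about 3 N; continue down to its stop.

Request:
send_rows --pt "1 0 0 0.5 0 0 0" --pt "1 0 0 0.5 0 0 0" --pt "1 0 0 0.5 0 0 0" --pt "1 0 0 0.5 0 0 0" --pt "1 0 0 0.5 0 0 0" --pt "1 0 0 0.5 0 0 0" --pt "1 0 0 0.4 0 0 0" --pt "1 0 0 0.3 0 0 0" --pt "1 0 0 0.2 0 0 0" --pt "1 0 0 0 0 0 0"

```text
time_s: 25.75
ee_pos: [0.5472, 0.0247, 0.0626]
tool_rot: [-0.0, 0.997, -0.081, -0.0]
contact_force: [-0.0, -0.4, -0.1]
opening: 0.0004
```

Request:
send_rows --pt "1 0 0 0.1 0 0 0" --pt "1 0 0 0.1 0 0 0" --pt "1 0 0 0.05 0 0 0" --pt "1 0 0 0.05 0 0 0" --pt "1 0 0 0 0 0 0" --pt "1 0 0 0 0 0 0" --pt "1 0 0 0 0 0 0" --pt "1 0 0 0 0 0 0" --pt "1 0 0 0 0 0 0" --pt "1 0 0 0 0 0 0"

```text
time_s: 26.58
ee_pos: [0.5474, 0.0248, 0.0602]
tool_rot: [0.0, 0.997, -0.08, 0.0]
contact_force: [-1.1, 0.6, 5.1]
opening: 0.0004
```

Request:
send_rows --pt "1 0 0 0.05 0 0 0" --pt "1 0 0 0.05 0 0 0" --pt "1 0 0 0 0 0 0" --pt "1 0 0 0 0 0 0" --pt "1 0 0 0 0 0 0" --pt "1 0 0 0 0 0 0" --pt "1 0 0 0 0 0 0" --pt "1 0 0 0 0 0 0" --pt "1 0 0 0 0 0 0" --pt "1 0 0 0 0 0 0"

```text
time_s: 27.42
ee_pos: [0.5474, 0.0248, 0.0595]
tool_rot: [0.0, 0.997, -0.081, 0.0]
contact_force: [-4.0, 0.4, 8.8]
opening: 0.0004
```

Request:
send_rows --pt "1 0 0 -0.1 0 0 0" --pt "1 0 0 -0.2 0 0 0" --pt "1 0 0 -0.5 0 0 0" --pt "1 0 0 -1.5 0 0 0" --pt "1 0 0 -2.5 0 0 0" --pt "1 0 0 -3.0 0 0 0" --pt "1 0 0 -3.0 0 0 0" --pt "1 0 0 -3.0 0 0 0" --pt "1 0 0 -2.0 0 0 0" --pt "1 0 0 0 0 0 0"

```text
time_s: 28.25
ee_pos: [0.5493, 0.0251, 0.2219]
tool_rot: [-0.0, 0.997, -0.081, 0.003]
contact_force: [0.1, -0.4, 0.6]
opening: 0.0006
```

```bash
python3 look.py w7;python3 - <<'E'
from h import *
a=env.capture("scene")
cv2.imwrite("pics/s7.png",cv2.resize(a[200:460,90:400],(715,600))[:,:,::-1])
E
```

```text
28.25 [0.5493 0.0251 0.2219] yaw -9.24 R [[0.987, -0.161, 0.007], [-0.161, -0.987, -0.0], [0.007, -0.001, -1.0]] op 0.0006 F [ 0.1 -0.4  0.6] q [ 0.42  0.22 -0.63  1.64  0.13  1.32 -1.96]
```

View pics/s7.png

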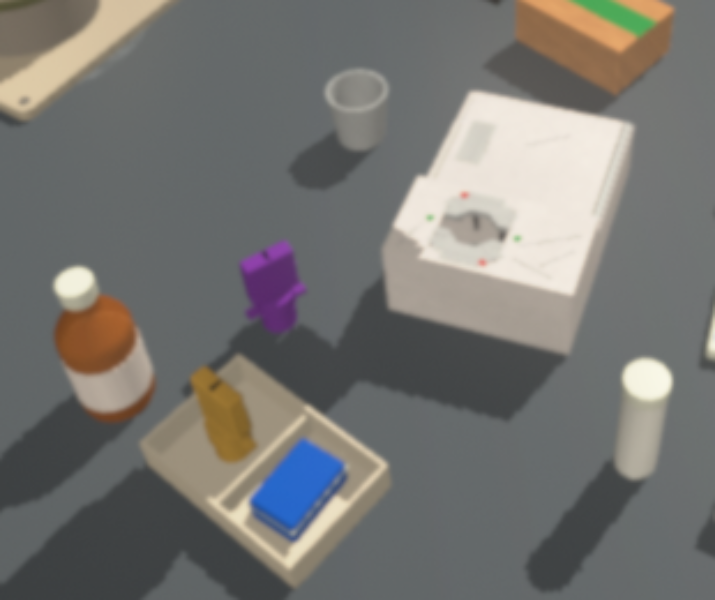

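Run:
```python
from h import *
print(proj("scene",[[.5339,.0221,.06],[.5354,.0224,.0834],[.5493,.0251,.2219]]).round(1), "seen 296.4,262")
s=env.state();print(proj("wrist",[[.5339,.0221,.06],[.5354,.0224,.0834]],s))
b=env.capture("top");a=cv2.imread("pics/top0.png")[:,:,::-1]
for n,lo,hi in(("blue box",(105,150,100),(120,255,255)),("purple",(135,100,60),(160,255,255)),("green band",(55,150,60),(75,255,255))):
    f=lambda im:[(c,st[4]) for st,c in blobs(im,lo,hi,60)]
    print(n,f(a.copy()),f(b))
```

```text
[[297.1 260.3]
 [297.6 251.8]
 [304.1 195.8]] seen 296.4,262
[[321.52187052 231.02039995]
 [321.31054016 237.17726715]]
blue box [([506.2, 114.5], 660), ([147.0, 126.6], 88), ([612.3, 241.8], 261), ([467.4, 243.4], 387)] [([506.2, 114.5], 662), ([147.0, 126.5], 87), ([612.3, 241.9], 261), ([467.4, 243.4], 387)]
purple [([421.3, 290.5], 236)] [([421.2, 290.5], 242)]
green band [([538.3, 138.8], 67), ([231.5, 263.9], 642)] [([538.1, 138.8], 65), ([231.5, 263.9], 643)]
```

Lid patch matches the level pose, nothing else has moved, and the gripper is clear and empty. Handing in.

```bash
python3 -c "
from bench import env
s=env.state();print(s['time_s'],s['contact_force'].round(1),env.hand_in())"
```

```text
the job is handed in; nothing more can be done
28.4 [-0.   0.3 -0.3] None
```

The brass core is standing upright in the empty half of the tin and the drawer's lid plate is down level. I handed the job in at 28.4 s, with the gripper empty and touching nothing.

**Core:** I pushed it down, turned it anticlockwise until the stop was felt at about 64°, then turned it back into line with the slots. It lifted straight out. I lowered it slowly into the tin and let go only once the tin floor carried its weight.

**Lid:** I pressed it down to its stop with about 9 N. Afterwards its push patch sat within 2 px of the level position in the scene camera. A tilt of 0.2 rad would have put it about 10 px off.

**Other things on the shelf:** in the top view the pill box, the purple look-alike and the carton were within 0.1 px of their starting places. The bottle, medicine cup and tablet tube stood upright in the last picture. I did not measure those three, and did not check the jar or thermometer at the end.

**What disagreed:**
- **Push depth:** by tool height the core went down only about 4 mm before a hard stop, not the 5 to 8 mm described. It still turned freely. On the first push the wrist force reached 38 N through the core, so I eased off and gripped it again 4 mm higher, which gave the same depth.
- **Core height:** the wrist camera put the seated core about 3 mm lower than its description says.

I viewed 12 pictures, two over the budget of 10.

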